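# Fit the plunger of the doughnut filler

### The arm

A 6-joint arm with a two-finger parallel gripper is mounted at the origin on the work surface. World frame = base frame: x ahead of the robot, y to its left, z up, the work surface at z = 0. Lengths are in mm, angles in rad, forces in N, time in s.
With the tool pointing down it reaches from about 325 to 875 mm from the base axis. Payload 4.4 kg.
Tool frame: the origin (TCP) lies on the front face of the gripper's body, between the roots of the fingers; the fingertips stand ahead of it and the grasp point (between the pads) lies 54 mm ahead of it (manip.nose_length is the z of the fingertips in the tool frame, in mm); z points along the fingers, y is the line along which they close (so a half turn about z gives the same grasp; the last joint's range is limited). The gripper opens to 85 mm and grips with 20 to 120 N. Pads are 22 mm wide; open, the fingers measure 114 mm over their backs; the gripper's body (76 mm by 85 mm) begins 54 mm behind the grasp point. The pads swing forward as they close: fully open they stand 13 mm farther back than shut.
Start: joints at [-1.345, 0.207, 1.542, -0, 1.393, -0.15], TCP at [211.558, -534.669, 303.882] pointing down, gripper open.
Joint ranges: [-2.73, 2.73], [-0.86, 2.22], [0.23, 2.46], [-1.11, 4.25], [0.08, 2.63], [-2.82, 2.82]. Speed limits (rad/s): [2.79, 2.79, 3.14, 3.14, 3.14, 3.14].

### API

Orientations are given as a unit quaternion [w, x, y, z].
In Python, from rig import telemetry, vision, manip gives the robot as it stands.
- The arm moves only by the shell command python3 -m creep 'ROWS'. ROWS is JSON, a list of rows, each an object with "turn": the turn, a rotation vector about the tool's x, y, z in rad, a list of three; "travel": the shift along the tool's x, y, z in m, a list of three; "fingers": the finger opening in m, from 0 to 0.0854. In form: [{"turn": [rx, ry, rz], "travel": [dx, dy, dz], "fingers": fingers}, ...]. A call has exactly 8 rows; each row shifts and turns the commanded pose from where the row before left it, along the tool's axes as they then stand; what a row does not reach is not made up. A row lasts 1/8 s, in which the tool goes at most 62.5 mm and 10.7 degrees, less where a joint would pass 70% of its speed; a pose out of reach is approached as far as the arm can. A call is refused whole if a number of a shift passes 0.0625 or a number of a turn 0.188, either way. A call with a gripper value outside its range is refused whole. The fingers move at their own pace and stop on an object; the grip force is fixed at half the most. Time passes only in rows, so rows that do not move let the fingers close, or fill a call up. It gives the time, the measured TCP pose, the force, the opening and the grip force at its end, in the units of the state.
- telemetry.state(): the state, without advancing time (a new reading comes with each control period).
- vision.read_camera(name): name is "scene" or "top"; returns a dict with "color" (420x560x3 uint8, blue, green, red), "intrinsics" (3x3 intrinsics, pixels), "k1" (the pictures are not rectified: a ray, as slopes to the right and down, at radius r is drawn at 1 + k1 r^2 times it, then the intrinsics apply), "position" and "rotation" of the camera in the world. Camera axes: x right, y down, z forward; pixel columns grow to the right and rows downward; lengths in mm; the calibration is good to about 2 mm. A picture is of the moment at which its call begins. There is no depth.
- manip.finish_job(): hands the job in; it is judged then, once.
The state is a dict: "t": time; "q": joint angles; "qd": joint speeds; "joint_efforts": joint torques, N m; "eef_pos": TCP position; "orientation": TCP orientation; "ft_force": force on the tool from outside, world axes, zero at the start; "ft_torque": the same for the moment, N m; "finger_gap": opening from 0.0 (shut) to 1.0 (fully open); "finger_force": force on a finger pad.
Only numpy, scipy, OpenCV 4.12 (cv2) and the standard library are available. Lean on these libraries where they do the work, as an engineer would, in place of code of your own. Each camera call takes 0.05 s, during which the arm holds its last target. There are 200 camera calls.

### The job

Take the cleaned plunger from its rest and slide it, tip first, through the filler's row of collars, each smaller than the last, until the one it cannot pass stops it. Press it against that sprung ring with a steady push of about 10 N for a second so that it beds, never forcing it beyond 25 N, then ease off and let go, leaving it lying in the collars with its tip still against the ring. Leave the other things on the counter where they are.

Things in the scene. Friction and masses are not known exactly. Their poses are not given: they have to be found in the camera images.
- plunger: The plunger: a round steel rod, 20 mm in diameter, with a black plastic block handle at its rear. Handle 40 mm long (along x), 22 mm wide (y, the grip), 30 mm high (z). Origin at the handle's centre, on the rod's axis; +x along the rod to the tip, 155 mm ahead; z up. About 0.2 kg, its centre of mass some 75 mm ahead of the origin. It starts lying level in the rest, its axis 55 mm above the counter
- plunger_tip (a point): Centre of the plunger's flat front end (17 mm across, with a 4 mm long chamfer to the 20 mm rod), 155 mm along x from the handle's centre; axes as the plunger's
- rest: White plastic rest, fixed for the run: a base plate 190 x 70 x 8 mm; a 14 mm square post under the plunger's handle (the handle overhangs it on all sides) and a fork 36 mm wide, its prongs 57 mm high, 110 mm ahead of the handle centre. Origin under the handle's centre; x along the resting plunger. The plunger lifts straight out
- filler: The doughnut filler, fixed to the counter: an aluminium base plate 90 mm wide and 10 mm thick, three steel collars standing on posts in a row, and behind them the white pump head, from 147 to 243 mm along x, 130 mm high, with a hopper to 185 mm and two spouts to 290 mm. Origin on the counter under the front face of the first collar; +x level along the bore axis, into the machine; z up. The bore axis is 90 mm above the counter
- mouth (a point): Centre of the front face of the first and largest collar: bore 26 mm, outside 38 mm, 8 mm thick, on the bore axis, 90 mm above the counter; axes as the filler's (+x into the machine).
- guide (a point): Centre of the front face of the second collar, 50 mm along x from mouth: bore 23 mm, outside 36 mm, 8 mm thick; axes as the filler's
- stop_zone (a point): Fixed point on the bore axis 85 mm along x from mouth, axes as the filler's. The front face of the third collar, the stop ring (outside 34 mm, bore 13 mm, too small for the plunger), stands 0 to 20 mm beyond this point: its carriage was clamped there by the last user and is not measured, so feel for it. The ring gives along x on a damped spring, about 3 N per mm, up to 9 mm, then it is rigid
- nozzle: plain steel piping nozzle, solid cone 32 mm across its foot and 45 mm high, standing; bystander, origin under its centre
- cutter: steel doughnut cutter, an open ring 72 mm across and 35 mm high, standing; bystander, origin under its centre
- shaker: aluminium sugar shaker 60 mm across and 130 mm high; bystander, origin under its centre
- bowl: steel bowl 120 mm across and 50 mm high; bystander, origin under its centre
- spatula: spatula lying flat; bystander, origin under its handle

How it is judged (in metres and radians):
On the way, in this order (a step that is already met when the one before it is completed fails the run):
1. the plunger's tip has passed through the first two collars (at least 10 mm beyond the front of the second, within 5 mm of the bore axis) (x of plunger_tip in the frame of mouth above 0.06 m and y of plunger_tip in the frame of mouth between -0.005 and 0.005 m and z of plunger_tip in the frame of mouth between -0.005 and 0.005 m), for 0.05 s.
2. the plunger is pressed on the stop ring with 5 to 17 N for half a second (contact force between plunger and stop_ring_c0 between 5 and 17 N and y of plunger_tip in the frame of mouth between -0.006 and 0.006 m and z of plunger_tip in the frame of mouth between -0.006 and 0.006 m), for 0.5 s.
At the end, for the whole second after the job is handed in: The plunger lies at rest in the first two collars, its tip within 6 mm of the bore axis and its axis within 0.15 rad of it, the tip still at the stop ring (gap under about 3 mm; tip within 8.5 mm of the centre of the 8 mm thick ring) and no longer pressed hard (under 5 N) (distance between plunger_tip and stop_ring_c0 below 0.0085 m and x of plunger_tip in the frame of mouth above 0.075 m and y of plunger_tip in the frame of mouth between -0.006 and 0.006 m and z of plunger_tip in the frame of mouth between -0.006 and 0.006 m and angle between the x axis of plunger and the x axis of filler, either way round below 0.15 rad and linear speed of plunger below 0.01 m/s and contact force between plunger and stop_ring_c0 below 5 N); the robot touches nothing.
It fails at once if the plunger pushes the filler or any of its collars with more than 25 N (contact force between plunger and filler above 25 N).
It fails at once if a listed bystander is moved by more than 30 mm (distance of any of nozzle, cutter, shaker, bowl, spatula from where it was at the start of the episode above 0.03 m).
It also fails if it takes over 58 s, if anything falls off the work surface, if the arm or the gripper's body presses on something with over 40 N, if the wrist force passes 120 N, or if a joint passes its speed limit or range.

## Working session

There is one attempt and no reset: what is moved stays moved. The work goes in short steps, Python scripts to look and compute and a shell command to move; the robot and the scene stay as the last step left them, time stands still between calls to the robot, and variables do not carry over. Pictures are saved under pics/ and viewed, at most 10 in all, crops included, and the job is handed in when it is done.

```bash
mkdir -p pics; python3 - <<'E'
from rig import telemetry, vision, manip
import cv2,pickle
d={}
for n in("scene","top"):
    c=vision.read_camera(n); d[n]=c; cv2.imwrite(f"pics/{n}0.png",c["color"]); print(n,c["intrinsics"],c["k1"],c["position"],c["rotation"])
pickle.dump(d,open("c0.pkl","wb"))
s=telemetry.state(); print(s, manip.nose_length)
E
```

```text
scene [[521.86707061   0.         285.72531989]
 [  0.         521.86707061 212.63026429]
 [  0.           0.           1.        ]] 0.00840357160714832 [1152.79733633 -224.73340444  910.92585849] [-0.245603    0.74970936  0.5850563  -0.18794727]
top [[384.66768468   0.         274.65408783]
 [  0.         384.66768468 207.28053061]
 [  0.           0.           1.        ]] 0.011992924185952568 [ 510.10782986  -74.47685494 1046.52969506] [-0.01730543  0.71143687 -0.70227275  0.01926376]
{'t': 0.1, 'q': array([-1.34453308e+00,  2.07413423e-01,  1.54285467e+00,  3.02178778e-05,
        1.39350508e+00, -1.50502378e-01]), 'qd': array([-0.0004172 , -0.00131785, -0.0044548 ,  0.00072857,  0.00010493,
       -0.00020425]), 'joint_efforts': array([ 3.31545689e-04, -3.84091187e+01, -2.92547733e+01, -2.53558546e-04,
        4.92366569e-03,  3.58118552e-05]), 'eef_pos': array([ 211.42133178, -534.12928164,  302.77639353]), 'orientation': array([-1.09003808e-03,  9.82308289e-01,  1.87267821e-01, -2.64310121e-05]), 'ft_force': array([-0.94290107, -0.57380126, -0.2663411 ]), 'ft_torque': array([ 0.02113081, -0.01047405, -0.06339451]), 'finger_force': 0.0, 'finger_gap': 1.000400160449601} 72.6
```

View pics/top0.png

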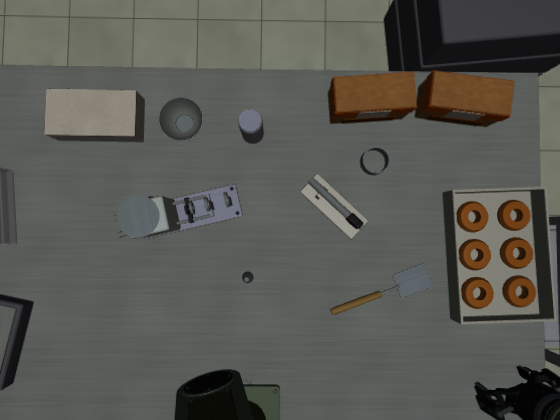

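View pics/scene0.png

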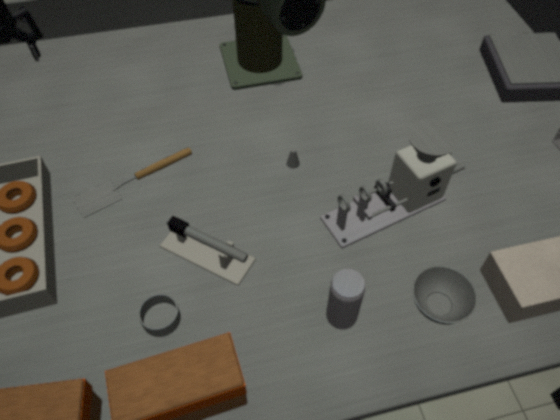

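The top view shows the plunger handle near (353,220) and its tip near (315,180). The collars are at about (228,198), (208,203) and (190,208), with the pump to their left. In the scene view the handle is at (178,226), the tip at (245,255), and the collars at (342,205), (362,195) and (382,187). I'll zoom in to get exact pixels.

```bash
cat > h.py <<'E'
import numpy as np,cv2
from scipy.spatial.transform import Rotation as R
def ray(c,uv):
    K=np.array(c["intrinsics"]); d=(np.array(uv,float)-K[:2,2])/[K[0,0],K[1,1]]; s=d.copy()
    for _ in range(10): s=d/(1+c["k1"]*(s@s))
    q=np.array(c["rotation"]); M=R.from_quat(q[[1,2,3,0]]).as_matrix()
    return np.array(c["position"]),M@np.array([*s,1])
def onz(c,uv,z):
    p,d=ray(c,uv); return p+d*(z-p[2])/d[2]
def tri(a,ua,b,ub):
    p,d=ray(a,ua);q,e=ray(b,ub); d=d/np.linalg.norm(d);e=e/np.linalg.norm(e)
    t=np.linalg.lstsq(np.c_[d,-e],q-p,rcond=None)[0]; x,y=p+d*t[0],q+e*t[1]
    return (x+y)/2,np.linalg.norm(x-y)
def proj(c,P):
    q=np.array(c["rotation"]); M=R.from_quat(q[[1,2,3,0]]).as_matrix()
    v=M.T@(np.array(P)-c["position"]); s=v[:2]/v[2]; s=s*(1+c["k1"]*(s@s)); K=np.array(c["intrinsics"]); return K[:2,:2]@s+K[:2,2]
def crop(c,x,y,w,h,f):
    im=cv2.resize(c["color"][y:y+h,x:x+w],None,fx=f,fy=f,interpolation=cv2.INTER_CUBIC)
    im=cv2.convertScaleAbs(im,alpha=1.3,beta=20)
    for u in range(x-x%10+10,x+w,10):
        cv2.line(im,((u-x)*f,0),((u-x)*f,12 if u%50==0 else 6),(0,255,255),1); 
        if u%20==0: cv2.putText(im,str(u),((u-x)*f-12,24),0,.4,(0,255,255),1)
    for v in range(y-y%10+10,y+h,10):
        cv2.line(im,(0,(v-y)*f),(6,(v-y)*f),(0,255,255),1); cv2.putText(im,str(v),(8,(v-y)*f+4),0,.4,(0,255,255),1)
    return im
E
python3 - <<'E'
import pickle; from h import *
d=pickle.load(open("c0.pkl","rb")); t,s=d["top"],d["scene"]
cv2.imwrite("pics/a.png",np.vstack([crop(t,170,175,80,50,10)[:300] if 0 else crop(t,165,180,80,37,8),crop(t,295,170,80,37+33-33,8)]) )
cv2.imwrite("pics/a.png",np.hstack([crop(t,175,180,70,60,5),crop(t,297,170,76,70,5)[:300]]))
cv2.imwrite("pics/b.png",np.hstack([crop(s,315,170,80,75,5),crop(s,160,210,80+16-16,75,5)]))
cv2.imwrite("pics/b.png",np.vstack([crop(s,318,172,100,74,4),crop(s,158,212,100,74,4)]))
# refine plunger dark handle on top
E
```

```text
(no output)
```

View pics/a.png

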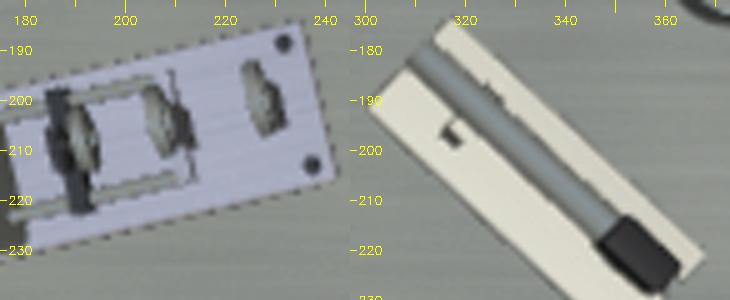

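View pics/b.png

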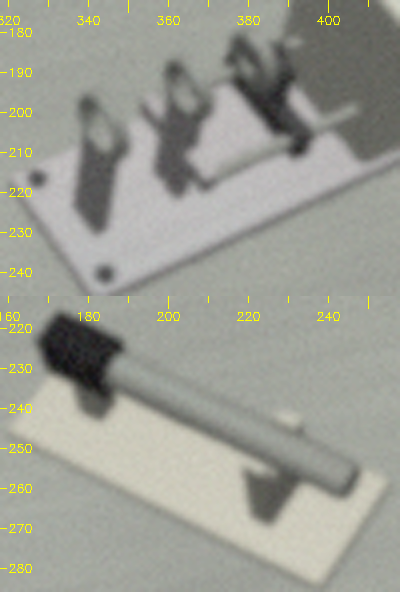

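The crops show the plate's front corners at about (235,184) and (243,216), with collar 1 at (227,200). The rod tip is at (311,180) in the top view and (245,258) in the scene view, and the handle's top centre is at (355,221). Next I'll fit lines to these.

```bash
cat > m1.py <<'E'
import pickle; from h import *
d=pickle.load(open("c0.pkl","rb")); t,s=d["top"],d["scene"]
def edgefit(c,a,b,n=40,w=4,dark=None):
    """subpixel: sample gray gradient normal to segment a-b, fit line"""
    g=cv2.GaussianBlur(cv2.cvtColor(c["color"],cv2.COLOR_BGR2GRAY),(0,0),.7).astype(np.float32)
    a,b=np.array(a,float),np.array(b,float); u=(b-a)/np.linalg.norm(b-a); nrm=np.array([-u[1],u[0]])
    o=np.arange(-w,w+.01,.1); pts=[]
    for k in np.linspace(.08,.92,n):
        q=a+k*(b-a)+o[:,None]*nrm
        v=cv2.remap(g,q[:,0].astype(np.float32)[None],q[:,1].astype(np.float32)[None],cv2.INTER_LINEAR)[0]
        gr=abs(np.gradient(v)); pts.append(a+k*(b-a)+o[gr.argmax()]*nrm)
    l=cv2.fitLine(np.float32(pts),cv2.DIST_HUBER,0,.01,.01).ravel(); v=l[:2]*np.sign(l[:2]@u)
    f=lambda p:l[2:]+v*((p-l[2:])@v); return f(a),f(b)
def line_ang(P,Q): return np.degrees(np.arctan2(*(Q-P)[1::-1]))
if __name__=="__main__":
    # plate long edges (top), toward machine
    for nm,c,e1,e2,fr in (("top",t,((234,184.5),(185,196)),((241,216.5),(185,230)),((235,184.4),(242.6,216))),
                       ("scene",s,((344,245),(400,221)),((321,216),(350,196)),((321,216),(341,244)))):
        E1=[onz(c,p,10) for p in edgefit(c,*e1)];E2=[onz(c,p,10) for p in edgefit(c,*e2)];F=[onz(c,p,10) for p in edgefit(c,*fr)]
        print(nm,"plate",E1,E2,"front",F,"\n ang",line_ang(*E1),line_ang(*E2),line_ang(*F))
    A=edgefit(t,(314,178),(350,213.5));B=edgefit(t,(308.5,183.5),(344,216))
    for X in(A,B): P=[onz(t,p,55) for p in X]; print("rod",P,line_ang(*P[::-1]))
    print("tip tri",tri(t,(310.8,180.4),s,(245,258)),onz(t,(310.8,180.4),58))
    print("handle top",onz(t,(355.2,220.8),70))
    print("col1 tri",tri(t,(227.4,199.6),s,(343.7,204)),onz(t,(227.4,199.6),95)," col2",tri(t,(208,203.5),s,(364,195.7)))
E
python3 m1.py
```

```text
top plate [array([625.39204792,  34.1251138 ,  10.        ]), array([589.89320557, 164.97004342,  10.        ])] [array([540.20542633,  13.93683735,  10.        ]), array([503.92815366, 164.13360192,  10.        ])] front [array([623.78376774,  33.43311778,  10.        ]), array([538.31675563,  12.44274103,  10.        ])] 
 ang 105.17922592556114 103.57868207104902 -166.20147622897417
scene plate [array([626.72613371,  36.10057284,  10.        ]), array([593.14282866, 169.45354452,  10.        ])] [array([549.1094607 ,  11.95838351,  10.        ]), array([514.50980603,  88.95942381,  10.        ])] front [array([545.48764803,  10.83196607,  10.        ]), array([623.45576515,  29.65471133,  10.        ])] 
 ang 104.13529906669908 114.19629485772856 13.572416836683816
rod [array([ 639.31235797, -178.37663218,   55.        ]), array([ 550.85937579, -274.13162495,   55.        ])] 47.27001822337543
rod [array([ 623.70621309, -163.23924263,   55.        ]), array([ 539.89486165, -254.70943226,   55.        ])] 47.50191866049578
tip tri (array([ 632.97111931, -169.50145853,   51.25493868]), np.float64(1.001809522769553)) [ 632.03550422 -169.34537469   58.        ]
handle top [ 528.99284005 -281.68441504   70.        ]
col1 tri (array([577.92653092,  42.78442153,  84.17824818]), np.float64(1.9190735951830105)) [576.91299415  40.541921    95.        ]  col2 (array([567.27785183,  90.27019693,  83.12983602]), np.float64(0.22109930656457658))
```

```bash
cat > go.py <<'E'
import sys; from h import *; from rig import telemetry
# args: target x y z(TCP) yaw_deg ; prints needed turn (rotvec tool) and travel (tool axes now / after turn), mm
def st():
    s=telemetry.state(); q=np.array(s["orientation"]); return s,R.from_quat(q[[1,2,3,0]])
s,r=st(); p=np.array(s["eef_pos"]); M=r.as_matrix()
yaw=np.degrees(np.arctan2(M[1,0],M[0,0])); print("t",s["t"],"p",p.round(2),"yaw",yaw.round(2),"z",M[:,2].round(4),"F",s["ft_force"].round(2),"gap",round(s["finger_gap"]*85.4,1),round(s["finger_force"],1))
if len(sys.argv)>4:
    x,y,z,w=map(float,sys.argv[1:5]); a=np.radians(w)
    T=np.array([[np.cos(a),np.sin(a),0],[np.sin(a),-np.cos(a),0],[0,0,-1]])
    print("turn",R.from_matrix(M.T@T).as_rotvec().round(4),"travel now",(M.T@([x,y,z]-p)).round(1),"travel after",(T.T@([x,y,z]-p)).round(1))
E
python3 -m creep '[{"turn":[0,0,0],"travel":[0.048,-0.0147,0],"fingers":0.0854},{"turn":[0,0,0],"travel":[0.048,-0.0147,0],"fingers":0.0854},{"turn":[0,0,0],"travel":[0.048,-0.0147,0],"fingers":0.0854},{"turn":[0,0,0],"travel":[0.048,-0.0147,0],"fingers":0.0854},{"turn":[0,0,0],"travel":[0.048,-0.0147,0],"fingers":0.0854},{"turn":[0,0,0],"travel":[0.048,-0.0147,0],"fingers":0.0854},{"turn":[0,0,0],"travel":[0.048,-0.0147,0],"fingers":0.0854},{"turn":[0,0,0],"travel":[0.048,-0.0147,0],"fingers":0.0854}]'
python3 go.py 527.5 -283 190 47.4
```

```text
t: 1.1
eef_pos: [526.3, -282.6, 303.3]
orientation: [-0.0, 0.982, 0.187, -0.0]
ft_force: [0.1, -0.1, -0.1]
finger_gap: 1.002
finger_force: 0.0
t 1.1 p [ 526.26 -282.65  303.27] yaw 21.59 z [-9.e-04  5.e-04 -1.e+00] F [ 0.1  -0.1  -0.13] gap 85.6 0.0
turn [-9.000e-04  4.000e-04 -4.504e-01] travel now [  1.1   0.9 113.3] travel after [  0.6   1.1 113.3]
```

```bash
python3 -m creep '[{"turn":[0,0,-0.15],"travel":[0,0,0.014],"fingers":0.0854},{"turn":[0,0,-0.15],"travel":[0,0,0.014],"fingers":0.0854},{"turn":[0,0,-0.15],"travel":[0,0,0.014],"fingers":0.0854},{"turn":[0,0,0],"travel":[0,0,0.014],"fingers":0.0854},{"turn":[0,0,0],"travel":[0,0,0.014],"fingers":0.0854},{"turn":[0,0,0],"travel":[0,0,0.014],"fingers":0.0854},{"turn":[0,0,0],"travel":[0,0,0.014],"fingers":0.0854},{"turn":[0,0,0],"travel":[0,0,0.014],"fingers":0.0854}]' >/dev/null
python3 go.py 527.5 -283 109 47.4
python3 - <<'E'
import pickle; from h import *; from rig import vision
t,s=vision.read_camera("top"),vision.read_camera("scene")
cv2.imwrite("pics/c.png",np.hstack([crop(s,135,185,120,100,5)]))
E
```

```text
t 2.1 p [ 525.33 -284.08  190.97] yaw 47.35 z [ 0.  0. -1.] F [-0.1  -0.76 -0.77] gap 85.6 0.0
turn [ 0.     -0.     -0.0009] travel now [ 2.3  0.9 82. ] travel after [ 2.3  0.9 82. ]
```

View pics/c.png

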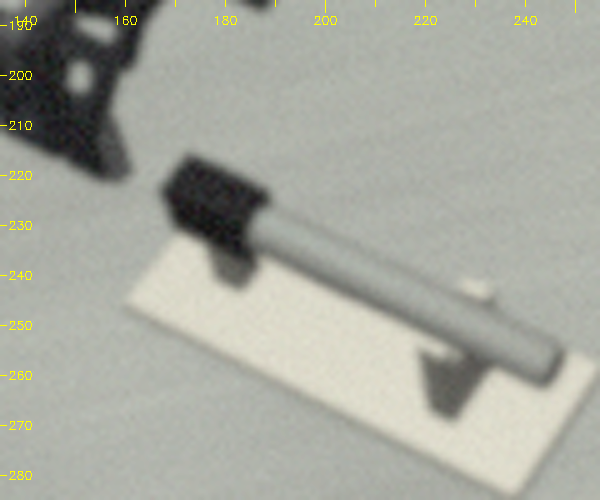

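The rod still lies in the rest, with its tip at (245,258) and handle at (180,225). The finger hangs clear above and left at (157,218). I'll descend and grip.

```bash
python3 -m creep '[{"turn":[0,0,0],"travel":[0.002,0.001,0.015],"fingers":0.06},{"turn":[0,0,0],"travel":[0,0,0.015],"fingers":0.06},{"turn":[0,0,0],"travel":[0,0,0.015],"fingers":0.06},{"turn":[0,0,0],"travel":[0,0,0.015],"fingers":0.06},{"turn":[0,0,0],"travel":[0,0,0.012],"fingers":0.06},{"turn":[0,0,0],"travel":[0,0,0.010],"fingers":0.06},{"turn":[0,0,0],"travel":[0,0,0],"fingers":0.06},{"turn":[0,0,0],"travel":[0,0,0],"fingers":0.06}]' >/dev/null
python3 go.py 527.5 -283 109 47.4
python3 -m creep '[{"turn":[0,0,0],"travel":[0,0,0],"fingers":0.03},{"turn":[0,0,0],"travel":[0,0,0],"fingers":0.028},{"turn":[0,0,0],"travel":[0,0,0],"fingers":0.026},{"turn":[0,0,0],"travel":[0,0,0],"fingers":0.024},{"turn":[0,0,0],"travel":[0,0,0],"fingers":0.02},{"turn":[0,0,0],"travel":[0,0,0],"fingers":0.01},{"turn":[0,0,0],"travel":[0,0,0],"fingers":0.0},{"turn":[0,0,0],"travel":[0,0,0],"fingers":0.0}]' >/dev/null
python3 go.py 527.5 -283 109 47.4
```

```text
t 3.2 p [ 527.78 -283.5   110.31] yaw 47.37 z [ 8.e-04 -6.e-04 -1.e+00] F [-0.77  0.46  0.15] gap 59.8 0.0
turn [ 0.001  -0.0001 -0.0005] travel now [ 0.2 -0.5  1.3] travel after [ 0.2 -0.5  1.3]
t 4.2 p [ 527.53 -283.34  110.15] yaw 47.37 z [ 3.e-04 -2.e-04 -1.e+00] F [-0.88 -0.01  2.91] gap 21.1 58.6
turn [ 0.0003 -0.     -0.0005] travel now [ 0.2 -0.3  1.2] travel after [ 0.2 -0.3  1.2]
```

```bash
python3 -m creep '[{"turn":[0,0,0],"travel":[0,0,-0.005],"fingers":0.0},{"turn":[0,0,0],"travel":[0,0,-0.01],"fingers":0.0},{"turn":[0,0,0],"travel":[0,0,-0.015],"fingers":0.0},{"turn":[0,0,0],"travel":[0,0,-0.015],"fingers":0.0},{"turn":[0,0,0],"travel":[0,0,-0.015],"fingers":0.0},{"turn":[0,0,0],"travel":[0,0,-0.015],"fingers":0.0},{"turn":[0,0,0],"travel":[0,0,-0.01],"fingers":0.0},{"turn":[0,0,0],"travel":[0,0,0],"fingers":0.0}]' >/dev/null
python3 go.py 626 -157 195 103.7
```

```text
t 5.2 p [ 527.99 -283.62  196.22] yaw 47.37 z [ 0.002  -0.0014 -1.    ] F [ 0.03  0.17 -1.42] gap 21.0 58.7
turn [ 2.300e-03  9.000e-04 -9.831e-01] travel now [159.5 -13.6   1.2] travel after [ 99.8 125.2   1.2]
```

```bash
python3 -m creep '[{"turn":[0,0,-0.1],"travel":[0,0,0],"fingers":0.0},{"turn":[0,0,-0.14],"travel":[0,0,0],"fingers":0.0},{"turn":[0,0,-0.15],"travel":[0,0,0],"fingers":0.0},{"turn":[0,0,-0.15],"travel":[0,0,0],"fingers":0.0},{"turn":[0,0,-0.15],"travel":[0,0,0],"fingers":0.0},{"turn":[0,0,-0.15],"travel":[0,0,0],"fingers":0.0},{"turn":[0,0,-0.1],"travel":[0,0,0],"fingers":0.0},{"turn":[0,0,-0.043],"travel":[0,0,0],"fingers":0.0}]' >/dev/null
python3 go.py 620 -132 185 103.7
```

```text
t 6.2 p [ 527.05 -282.92  193.92] yaw 103.79 z [-0.0012  0.0011 -1.    ] F [-0.29  0.43 -1.18] gap 21.2 58.7
turn [-0.0009 -0.0013  0.0016] travel now [124.4 126.3   9. ] travel after [124.6 126.    8.9]
```

```bash
python3 -m creep '[{"turn":[0,0,0],"travel":[0.01,0.01,0.003],"fingers":0.0},{"turn":[0,0,0],"travel":[0.018,0.018,0.007],"fingers":0.0},{"turn":[0,0,0],"travel":[0.020,0.020,0.008],"fingers":0.0},{"turn":[0,0,0],"travel":[0.020,0.020,0.008],"fingers":0.0},{"turn":[0,0,0],"travel":[0.020,0.020,0.008],"fingers":0.0},{"turn":[0,0,0],"travel":[0.020,0.020,0.008],"fingers":0.0},{"turn":[0,0,0],"travel":[0.016,0.018,0.006],"fingers":0.0},{"turn":[0,0,0],"travel":[0,0,0],"fingers":0.0}]' >/dev/null
python3 go.py 620 -132 145 103.7
python3 - <<'E'
import pickle; from h import *; from rig import vision
t,s=vision.read_camera("top"),vision.read_camera("scene"); pickle.dump({"top":t,"scene":s},open("c1.pkl","wb"))
a=crop(t,175,175,110,66,5); b=crop(s,270,165,110,66-4,5)
cv2.imwrite("pics/d.png",np.vstack([a[:300],b[:300]]))
E
```

```text
t 7.2 p [ 620.91 -130.67  145.75] yaw 103.84 z [-1.5e-03  8.0e-04 -1.0e+00] F [-0.64 -0.35 -1.59] gap 21.1 58.9
turn [-0.0012 -0.0012  0.0024] travel now [-1.1 -1.2  0.8] travel after [-1.1 -1.2  0.8]
```

View pics/d.png

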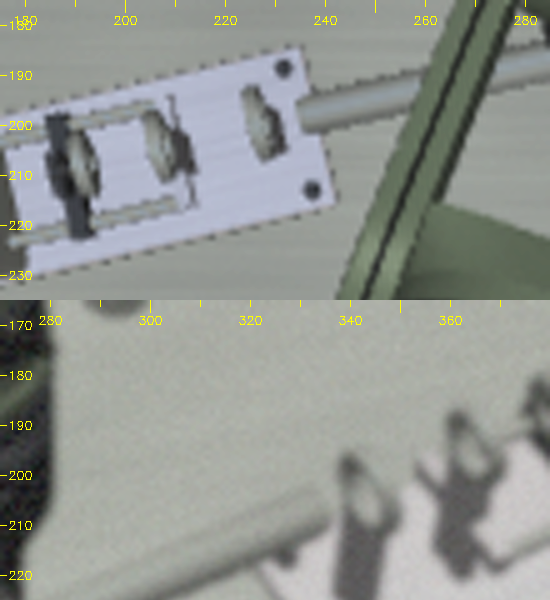

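The top view shows the tip at (236,197.5) in front of collar 1 (227,199.7), with collar 2 at (208,204). The scene view shows the tip at (334,206) just short of collar 1's hole at (343.6,204). Next I'll compute the offsets.

```bash
cat > m2.py <<'E'
import pickle; from m1 import *
d=pickle.load(open("c1.pkl","rb")); T,S=d["top"],d["scene"]
A=edgefit(T,(238,194),(258,190));B=edgefit(T,(238,200.5),(258,196.5))
for X in(A,B): P=[onz(T,p,90) for p in X]; print("rod",P[0],P[1],line_ang(*P[::-1]))
# collar mids at z=90 top
for n,uv in(("c1",(227.2,199.7)),("c2",(207.8,204.2)),("c3",(192.2,207.8))): print(n,onz(T,uv,90))
for e in (((234,184.5),(185,196)),((241,216.5),(185,230))):
    P=[onz(T,p,10) for p in edgefit(T,*e)]; print("plate",P[0],P[1],line_ang(*P))
# scene rod edges -> angle & triangulated axis pts
C=edgefit(S,(332,203),(300,213.5),w=3);D=edgefit(S,(335,210),(320,216),w=3); print("scene edges",C,D)
print("tip tri",tri(T,(236,197.6),S,(334.4,206)))
# predicted projections of model in both views
u=np.array([np.cos(np.radians(103.7)),np.sin(np.radians(103.7)),0]); m=np.array([578.5,38,90])
for k in (0,4,54): print(k,[proj(c,m+u*k).round(1) for c in(T,S)])
cv2.imwrite("pics/e.png",np.hstack([cv2.resize(T["color"][185:220,180:240],None,fx=8,fy=8,interpolation=cv2.INTER_CUBIC)[:, :400],cv2.resize(S["color"][180:215,325:375],None,fx=8,fy=8,interpolation=cv2.INTER_CUBIC)]))
E
python3 m2.py
```

```text
rod [594.82656805  15.81539658  90.        ] [607.10368575 -33.49574909  90.        ] 103.98082004364316
rod [572.35968667  13.89723809  90.        ] [585.56742496 -35.06264615  90.        ] 105.09710668816241
c1 [577.00782306  41.63933089  90.        ]
c2 [565.14824274  89.66194748  90.        ]
c3 [555.67416813 128.20441638  90.        ]
plate [625.89938223  34.27824623  10.        ] [589.43631601 164.82903249  10.        ] 105.60514274778248
plate [540.302411    13.96571078  10.        ] [503.74450816 164.09534196  10.        ] 103.68567752518777
scene edges (array([331.17493413, 201.09546244]), array([300.40151469, 214.4268349 ])) (array([335.50187022, 211.02237579]), array([321.0411421 , 218.12094516]))
tip tri (array([582.81655367,  21.01617688,  90.90135801]), np.float64(2.630123992358201))
0 [array([228.7, 199.1]), array([341.3, 202.9])]
4 [array([227.1, 199.5]), array([343. , 202.2])]
54 [array([207.5, 204. ]), array([364.3, 193. ])]
```

View pics/e.png

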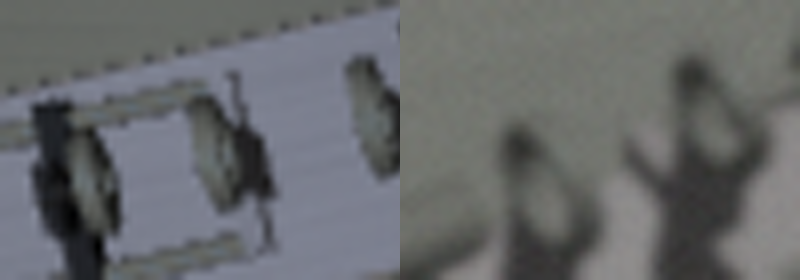

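```bash
cat >> m2.py <<'E'
print('----')
w=np.array([-u[1],u[0],0]); th=np.linspace(0,2*np.pi,73)
for k,rr in((0,19),(8,19),(0,13),(8,13),(50,18),(58,18),(50,11.5)):
    q=np.array([proj(S,m+u*k+rr*(np.cos(a)*w+np.sin(a)*np.array([0,0,1]))) for a in th]); i=q[:,1].argmin(); j=q[:,1].argmax()
    print(k,rr,"top",q[i].round(1),"bot",q[j].round(1),"xmin",q[q[:,0].argmin()].round(1),"xmax",q[q[:,0].argmax()].round(1))
# rod predicted centre line/edges in scene for axis z=90.6 at measured rod line
g=cv2.cvtColor(S["color"],cv2.COLOR_BGR2GRAY)
for y in range(193,214): print(y,g[y,334:356])
# rod model at z
a0=np.array([583.6,14.86])
for z in(86,90,94):
    p=[proj(S,[*(a0+u[:2]*k),z]) for k in(-50,0,5)]; print(z,np.round(p,1).tolist())
E
python3 m2.py | sed -n '/----/,$p'
```

```text
----
0 19 top [338. 194.] bot [344.6 211.9] xmin [336.2 197.3] xmax [346.4 208.7]
8 19 top [341.4 192.5] bot [348.  210.4] xmin [339.6 195.9] xmax [349.9 207.2]
0 13 top [339.  196.8] bot [343.5 209.1] xmin [337.8 199.1] xmax [344.8 206.9]
8 13 top [342.5 195.3] bot [347.  207.6] xmin [341.2 197.6] xmax [348.3 205.4]
50 18 top [359.6 185.3] bot [365.7 202.1] xmin [357.7 188.5] xmax [367.7 198.4]
58 18 top [363.3 183.9] bot [369.  200.6] xmin [361.  187.7] xmax [371.1 196.9]
50 11.5 top [360.7 188.3] bot [364.6 199. ] xmin [359.5 190.8] xmax [365.9 196.7]
193 [114 117 119 115 115 115 115 111 114 114 115 116 118 116 118 116 115 119
 114 117 116 116]
194 [116 116 118 114 110 106 110 106 107 109 111 113 114 117 116 116 116 116
 112 114 118 115]
195 [117 119 118 111 100  92  92 102 109 106 112 113 116 112 115 116 115 115
 112 116 119 122]
196 [116 114 115 102  85  73  75  90 104 110 113 111 112 114 113 114 114 116
 110 112 117 124]
197 [116 115 109  95  71  54  61  72  91 106 113 114 112 117 114 116 117 115
 108  98 108 121]
198 [115 112 107  91  67  54  50  64  79  96 111 115 116 113 116
[... 911 characters left out ...]
 67  61  79  96 104 108  98  79  67  65  76 104 129
 136 141 140 137]
209 [ 85  89 102 105  86  63  56  64  76  89  92  87  69  60  63  81 106 129
 136 137 139 138]
210 [ 78  91 111 107  85  60  56  56  61  72  72  68  59  58  65  91 116 131
 140 139 139 131]
211 [ 90 109 118 112  82  66  57  52  51  59  59  53  55  65  86 108 124 136
 138 142 141 132]
212 [114 127 126 110  83  58  52  54  55  55  61  53  62  85 109 126 133 141
 140 142 139 131]
213 [128 136 126 103  75  62  56  53  52  56  54  58  70 102 123 136 137 140
 139 141 138 127]
86 [[308.5, 218.1], [330.7, 208.4], [332.8, 207.5]]
90 [[308.6, 216.9], [330.8, 207.2], [333.0, 206.3]]
94 [[308.7, 215.6], [331.0, 206.0], [333.2, 205.1]]
```

Laterally the rod matches the collars to better than 1 mm in the top view. Kinematics put its axis about 0.6 mm high. I'll approach the mouth, then feel my way in.

```bash
python3 -m creep '[{"turn":[0,0,0],"travel":[0.003,0,0.0006],"fingers":0.0},{"turn":[0,0,0],"travel":[0.003,0,0],"fingers":0.0},{"turn":[0,0,0],"travel":[0.003,0,0],"fingers":0.0},{"turn":[0,0,0],"travel":[0.003,0,0],"fingers":0.0},{"turn":[0,0,0],"travel":[0.002,0,0],"fingers":0.0},{"turn":[0,0,0],"travel":[0,0,0],"fingers":0.0},{"turn":[0,0,0],"travel":[0,0,0],"fingers":0.0},{"turn":[0,0,0],"travel":[0,0,0],"fingers":0.0}]' >/dev/null
python3 go.py
python3 -m creep '[{"turn":[0,0,0],"travel":[0.001,0,0],"fingers":0.0},{"turn":[0,0,0],"travel":[0.001,0,0],"fingers":0.0},{"turn":[0,0,0],"travel":[0.001,0,0],"fingers":0.0},{"turn":[0,0,0],"travel":[0.001,0,0],"fingers":0.0},{"turn":[0,0,0],"travel":[0.001,0,0],"fingers":0.0},{"turn":[0,0,0],"travel":[0,0,0],"fingers":0.0},{"turn":[0,0,0],"travel":[0,0,0],"fingers":0.0},{"turn":[0,0,0],"travel":[0,0,0],"fingers":0.0}]' >/dev/null
python3 go.py
```

```text
t 8.3 p [ 617.24 -119.43  146.27] yaw 103.69 z [ 0.e+00 -1.e-04 -1.e+00] F [ 0.23 -1.06 -1.21] gap 21.2 58.9
t 9.3 p [ 616.03 -114.49  146.3 ] yaw 103.69 z [ 1.e-04 -0.e+00 -1.e+00] F [-0.4   0.05 -2.24] gap 21.0 58.9
```

```bash
python3 -m creep '[{"turn":[0,0,0],"travel":[0,0,0.001],"fingers":0.0},{"turn":[0,0,0],"travel":[0.001,0,0],"fingers":0.0},{"turn":[0,0,0],"travel":[0.001,0,0],"fingers":0.0},{"turn":[0,0,0],"travel":[0.001,0,0],"fingers":0.0},{"turn":[0,0,0],"travel":[0.001,0,0],"fingers":0.0},{"turn":[0,0,0],"travel":[0.001,0,0],"fingers":0.0},{"turn":[0,0,0],"travel":[0,0,0],"fingers":0.0},{"turn":[0,0,0],"travel":[0,0,0],"fingers":0.0}]' >/dev/null
python3 go.py
python3 -m creep '[{"turn":[0,0,0],"travel":[0.001,0,0],"fingers":0.0},{"turn":[0,0,0],"travel":[0.001,0,0],"fingers":0.0},{"turn":[0,0,0],"travel":[0.001,0,0],"fingers":0.0},{"turn":[0,0,0],"travel":[0.001,0,0],"fingers":0.0},{"turn":[0,0,0],"travel":[0.001,0,0],"fingers":0.0},{"turn":[0,0,0],"travel":[0,0,0],"fingers":0.0},{"turn":[0,0,0],"travel":[0,0,0],"fingers":0.0},{"turn":[0,0,0],"travel":[0,0,0],"fingers":0.0}]' >/dev/null
python3 go.py
```

```text
t 10.3 p [ 614.84 -109.6   145.32] yaw 103.7 z [ 1.e-04 -0.e+00 -1.e+00] F [-0.53  0.48 -1.85] gap 21.4 58.9
t 11.3 p [ 613.65 -104.77  145.28] yaw 103.69 z [ 0.  0. -1.] F [ 0.33  0.93 -1.94] gap 21.6 58.9
```

```bash
python3 -m creep '[{"turn":[0,0,0],"travel":[0.002,0,0],"fingers":0.0},{"turn":[0,0,0],"travel":[0.002,0,0],"fingers":0.0},{"turn":[0,0,0],"travel":[0.002,0,0],"fingers":0.0},{"turn":[0,0,0],"travel":[0.002,0,0],"fingers":0.0},{"turn":[0,0,0],"travel":[0.002,0,0],"fingers":0.0},{"turn":[0,0,0],"travel":[0,0,0],"fingers":0.0},{"turn":[0,0,0],"travel":[0,0,0],"fingers":0.0},{"turn":[0,0,0],"travel":[0,0,0],"fingers":0.0}]' >/dev/null
python3 go.py
python3 - <<'E'
import pickle; from h import *; from rig import vision
t,s=vision.read_camera("top"),vision.read_camera("scene"); pickle.dump({"top":t,"scene":s},open("c2.pkl","wb"))
a=crop(t,180,180,80,50,7); b=crop(s,310,170,80,50,7)
cv2.imwrite("pics/f.png",np.vstack([a[:300],b[:300]]))
E
```

```text
t 12.3 p [611.28 -95.11 145.27] yaw 103.69 z [-0. -0. -1.] F [-0.39  0.51 -1.38] gap 21.4 58.9
```

View pics/f.png

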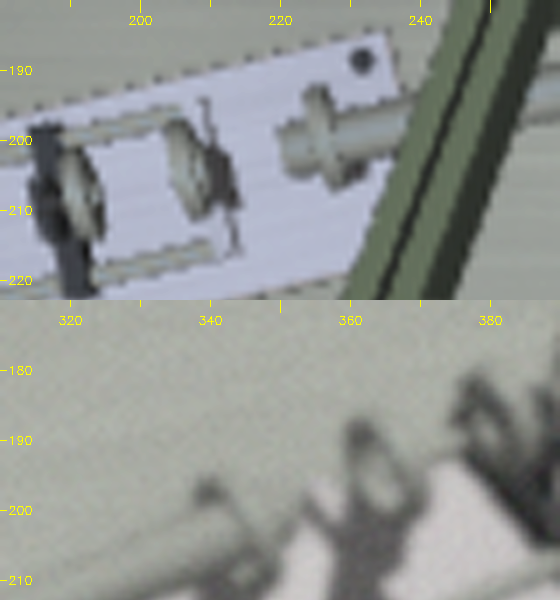

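The rod is through collar 1, with its tip at (220.5,201.5) in the top view. It sits about 1–1.5 mm towards −x relative to collars 1 and 2, so I'll shift +1 mm along tool y and go on.

```bash
python3 -m creep '[{"turn":[0,0,0],"travel":[0.002,0.001,0],"fingers":0.0},{"turn":[0,0,0],"travel":[0.003,0,0],"fingers":0.0},{"turn":[0,0,0],"travel":[0.003,0,0],"fingers":0.0},{"turn":[0,0,0],"travel":[0.003,0,0],"fingers":0.0},{"turn":[0,0,0],"travel":[0.003,0,0],"fingers":0.0},{"turn":[0,0,0],"travel":[0.003,0,0],"fingers":0.0},{"turn":[0,0,0],"travel":[0.003,0,0],"fingers":0.0},{"turn":[0,0,0],"travel":[0,0,0],"fingers":0.0}]' >/dev/null
python3 go.py
python3 -m creep '[{"turn":[0,0,0],"travel":[0.001,0,0],"fingers":0.0},{"turn":[0,0,0],"travel":[0.001,0,0],"fingers":0.0},{"turn":[0,0,0],"travel":[0.001,0,0],"fingers":0.0},{"turn":[0,0,0],"travel":[0.001,0,0],"fingers":0.0},{"turn":[0,0,0],"travel":[0.001,0,0],"fingers":0.0},{"turn":[0,0,0],"travel":[0.001,0,0],"fingers":0.0},{"turn":[0,0,0],"travel":[0,0,0],"fingers":0.0},{"turn":[0,0,0],"travel":[0,0,0],"fingers":0.0}]' >/dev/null
python3 go.py
```

```text
t 13.4 p [607.42 -75.11 145.26] yaw 103.71 z [-1.e-04  1.e-04 -1.e+00] F [-0.7  -1.49 -1.28] gap 21.6 58.9
t 14.4 p [606.1  -69.55 145.31] yaw 103.69 z [ 0.e+00 -1.e-04 -1.e+00] F [ 0.89 -0.42 -1.73] gap 21.2 58.9
```

```bash
python3 -m creep '[{"turn":[0,0,0],"travel":[0.001,0,0],"fingers":0.0},{"turn":[0,0,0],"travel":[0.001,0,0],"fingers":0.0},{"turn":[0,0,0],"travel":[0.001,0,0],"fingers":0.0},{"turn":[0,0,0],"travel":[0.001,0,0],"fingers":0.0},{"turn":[0,0,0],"travel":[0,0,0],"fingers":0.0},{"turn":[0,0,0],"travel":[0,0,0],"fingers":0.0},{"turn":[0,0,0],"travel":[0,0,0],"fingers":0.0},{"turn":[0,0,0],"travel":[0,0,0],"fingers":0.0}]' >/dev/null
python3 go.py
```

```text
t 15.4 p [605.12 -65.69 145.24] yaw 103.69 z [-1.e-04  0.e+00 -1.e+00] F [ 0.02 -0.9  -1.68] gap 21.2 58.9
```

```bash
python3 -m creep '[{"turn":[0,0,0],"travel":[0.001,0,0],"fingers":0.0},{"turn":[0,0,0],"travel":[0.001,0,0],"fingers":0.0},{"turn":[0,0,0],"travel":[0.001,0,0],"fingers":0.0},{"turn":[0,0,0],"travel":[0.001,0,0],"fingers":0.0},{"turn":[0,0,0],"travel":[0,0,0],"fingers":0.0},{"turn":[0,0,0],"travel":[0,0,0],"fingers":0.0},{"turn":[0,0,0],"travel":[0,0,0],"fingers":0.0},{"turn":[0,0,0],"travel":[0,0,0],"fingers":0.0}]' >/dev/null
python3 go.py
```

```text
t 16.4 p [604.21 -61.81 145.29] yaw 103.69 z [ 0. -0. -1.] F [ 0.04 -0.42 -1.44] gap 20.8 58.9
```

```bash
python3 -m creep '[{"turn":[0,0,0],"travel":[0.001,0,0],"fingers":0.0},{"turn":[0,0,0],"travel":[0.001,0,0],"fingers":0.0},{"turn":[0,0,0],"travel":[0.001,0,0],"fingers":0.0},{"turn":[0,0,0],"travel":[0.001,0,0],"fingers":0.0},{"turn":[0,0,0],"travel":[0,0,0],"fingers":0.0},{"turn":[0,0,0],"travel":[0,0,0],"fingers":0.0},{"turn":[0,0,0],"travel":[0,0,0],"fingers":0.0},{"turn":[0,0,0],"travel":[0,0,0],"fingers":0.0}]' >/dev/null
python3 go.py
```

```text
t 17.4 p [603.26 -57.92 145.28] yaw 103.69 z [ 0. -0. -1.] F [-0.14 -0.47 -1.92] gap 21.0 58.9
```

```bash
python3 -m creep '[{"turn":[0,0,0],"travel":[0.001,0,0],"fingers":0.0},{"turn":[0,0,0],"travel":[0.001,0,0],"fingers":0.0},{"turn":[0,0,0],"travel":[0.001,0,0],"fingers":0.0},{"turn":[0,0,0],"travel":[0.001,0,0],"fingers":0.0},{"turn":[0,0,0],"travel":[0,0,0],"fingers":0.0},{"turn":[0,0,0],"travel":[0,0,0],"fingers":0.0},{"turn":[0,0,0],"travel":[0,0,0],"fingers":0.0},{"turn":[0,0,0],"travel":[0,0,0],"fingers":0.0}]' >/dev/null
python3 go.py
```

```text
t 18.4 p [602.31 -54.01 145.3 ] yaw 103.69 z [ 0. -0. -1.] F [-0.73 -0.07 -2.63] gap 21.2 58.9
```

```bash
python3 -m creep '[{"turn":[0,0,0],"travel":[0.002,0,0],"fingers":0.0},{"turn":[0,0,0],"travel":[0.002,0,0],"fingers":0.0},{"turn":[0,0,0],"travel":[0.002,0,0],"fingers":0.0},{"turn":[0,0,0],"travel":[0.002,0,0],"fingers":0.0},{"turn":[0,0,0],"travel":[0.002,0,0],"fingers":0.0},{"turn":[0,0,0],"travel":[0.002,0,0],"fingers":0.0},{"turn":[0,0,0],"travel":[0.002,0,0],"fingers":0.0},{"turn":[0,0,0],"travel":[0.001,0,0],"fingers":0.0}]' >/dev/null
python3 go.py
python3 - <<'E'
import pickle; from h import *; from rig import vision
t,s=vision.read_camera("top"),vision.read_camera("scene"); pickle.dump({"top":t,"scene":s},open("c3.pkl","wb"))
a=crop(t,170,185,70,43,7); b=crop(s,335,165,70,43,7)
cv2.imwrite("pics/g.png",np.vstack([a,b]))
E
```

```text
t 19.4 p [598.71 -39.26 145.26] yaw 103.7 z [-1.e-04  0.e+00 -1.e+00] F [-0.71 -0.1  -1.4 ] gap 21.4 58.9
```

View pics/g.png

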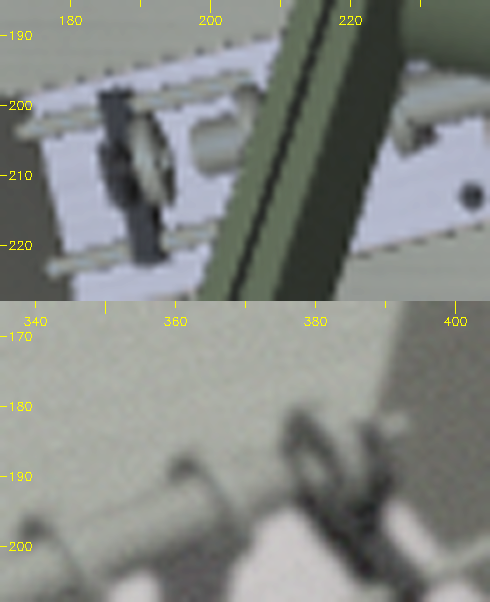

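The tip is past collar 2 at (197.5,206) in the top view, about 11 mm short of the ring at (192,207). I'll feel for it now.

```bash
python3 -m creep '[{"turn":[0,0,0],"travel":[0.001,0,0],"fingers":0.0},{"turn":[0,0,0],"travel":[0.001,0,0],"fingers":0.0},{"turn":[0,0,0],"travel":[0.001,0,0],"fingers":0.0},{"turn":[0,0,0],"travel":[0.001,0,0],"fingers":0.0},{"turn":[0,0,0],"travel":[0.001,0,0],"fingers":0.0},{"turn":[0,0,0],"travel":[0,0,0],"fingers":0.0},{"turn":[0,0,0],"travel":[0,0,0],"fingers":0.0},{"turn":[0,0,0],"travel":[0,0,0],"fingers":0.0}]' >/dev/null
python3 go.py
```

```text
t 20.5 p [597.57 -34.59 145.27] yaw 103.69 z [-0.  0. -1.] F [ 1.09 -0.49 -2.51] gap 21.4 58.9
```

```bash
python3 -m creep '[{"turn":[0,0,0],"travel":[0.001,0,0],"fingers":0.0},{"turn":[0,0,0],"travel":[0.001,0,0],"fingers":0.0},{"turn":[0,0,0],"travel":[0.001,0,0],"fingers":0.0},{"turn":[0,0,0],"travel":[0,0,0],"fingers":0.0},{"turn":[0,0,0],"travel":[0,0,0],"fingers":0.0},{"turn":[0,0,0],"travel":[0,0,0],"fingers":0.0},{"turn":[0,0,0],"travel":[0,0,0],"fingers":0.0},{"turn":[0,0,0],"travel":[0,0,0],"fingers":0.0}]' >/dev/null
python3 go.py
```

```text
t 21.5 p [596.85 -31.68 145.3 ] yaw 103.69 z [ 0. -0. -1.] F [ 0.   -0.07 -1.13] gap 21.3 58.9
```

```bash
python3 -m creep '[{"turn":[0,0,0],"travel":[0.001,0,0],"fingers":0.0},{"turn":[0,0,0],"travel":[0.001,0,0],"fingers":0.0},{"turn":[0,0,0],"travel":[0,0,0],"fingers":0.0},{"turn":[0,0,0],"travel":[0,0,0],"fingers":0.0},{"turn":[0,0,0],"travel":[0,0,0],"fingers":0.0},{"turn":[0,0,0],"travel":[0,0,0],"fingers":0.0},{"turn":[0,0,0],"travel":[0,0,0],"fingers":0.0},{"turn":[0,0,0],"travel":[0,0,0],"fingers":0.0}]' >/dev/null
python3 go.py
```

```text
t 22.5 p [596.39 -29.71 145.31] yaw 103.69 z [ 0.  0. -1.] F [-0.52 -0.65 -0.7 ] gap 21.2 58.9
```

```bash
python3 -m creep '[{"turn":[0,0,0],"travel":[0.001,0,0],"fingers":0.0},{"turn":[0,0,0],"travel":[0.001,0,0],"fingers":0.0},{"turn":[0,0,0],"travel":[0,0,0],"fingers":0.0},{"turn":[0,0,0],"travel":[0,0,0],"fingers":0.0},{"turn":[0,0,0],"travel":[0,0,0],"fingers":0.0},{"turn":[0,0,0],"travel":[0,0,0],"fingers":0.0},{"turn":[0,0,0],"travel":[0,0,0],"fingers":0.0},{"turn":[0,0,0],"travel":[0,0,0],"fingers":0.0}]' >/dev/null
python3 go.py
```

```text
t 23.5 p [595.94 -27.81 145.3 ] yaw 103.69 z [ 1.e-04 -1.e-04 -1.e+00] F [ 0.39 -1.63 -1.69] gap 21.0 58.9
```

```bash
python3 -m creep '[{"turn":[0,0,0],"travel":[0.001,0,0],"fingers":0.0},{"turn":[0,0,0],"travel":[0.001,0,0],"fingers":0.0},{"turn":[0,0,0],"travel":[0,0,0],"fingers":0.0},{"turn":[0,0,0],"travel":[0,0,0],"fingers":0.0},{"turn":[0,0,0],"travel":[0,0,0],"fingers":0.0},{"turn":[0,0,0],"travel":[0,0,0],"fingers":0.0},{"turn":[0,0,0],"travel":[0,0,0],"fingers":0.0},{"turn":[0,0,0],"travel":[0,0,0],"fingers":0.0}]' >/dev/null
python3 go.py
```

```text
t 24.5 p [595.67 -26.33 145.46] yaw 103.69 z [ 6.e-04 -9.e-04 -1.e+00] F [ 1.07 -4.96 -3.26] gap 21.2 58.9
```

```bash
python3 -m creep '[{"turn":[0,0,0],"travel":[0.001,0,0],"fingers":0.0},{"turn":[0,0,0],"travel":[0.001,0,0],"fingers":0.0},{"turn":[0,0,0],"travel":[0,0,0],"fingers":0.0},{"turn":[0,0,0],"travel":[0,0,0],"fingers":0.0},{"turn":[0,0,0],"travel":[0,0,0],"fingers":0.0},{"turn":[0,0,0],"travel":[0,0,0],"fingers":0.0},{"turn":[0,0,0],"travel":[0,0,0],"fingers":0.0},{"turn":[0,0,0],"travel":[0,0,0],"fingers":0.0}]' >/dev/null
python3 go.py
```

```text
t 25.5 p [595.54 -25.32 145.7 ] yaw 103.7 z [ 0.0015 -0.0027 -1.    ] F [ 1.41 -7.6  -0.79] gap 21.1 58.9
```

```bash
python3 -m creep '[{"turn":[0,0,0],"travel":[0.001,0,0],"fingers":0.0},{"turn":[0,0,0],"travel":[0.0005,0,0],"fingers":0.0},{"turn":[0,0,0],"travel":[0,0,0],"fingers":0.0},{"turn":[0,0,0],"travel":[0,0,0],"fingers":0.0},{"turn":[0,0,0],"travel":[0,0,0],"fingers":0.0},{"turn":[0,0,0],"travel":[0,0,0],"fingers":0.0},{"turn":[0,0,0],"travel":[0,0,0],"fingers":0.0},{"turn":[0,0,0],"travel":[0,0,0],"fingers":0.0}]' >/dev/null
python3 go.py
python3 -m creep '[{"turn":[0,0,0],"travel":[0,0,0],"fingers":0.0},{"turn":[0,0,0],"travel":[0,0,0],"fingers":0.0},{"turn":[0,0,0],"travel":[0,0,0],"fingers":0.0},{"turn":[0,0,0],"travel":[0,0,0],"fingers":0.0},{"turn":[0,0,0],"travel":[0,0,0],"fingers":0.0},{"turn":[0,0,0],"travel":[0,0,0],"fingers":0.0},{"turn":[0,0,0],"travel":[0,0,0],"fingers":0.0},{"turn":[0,0,0],"travel":[0,0,0],"fingers":0.0}]' >/dev/null
python3 go.py
```

```text
t 26.5 p [595.43 -24.52 145.92] yaw 103.71 z [ 0.0021 -0.004  -1.    ] F [ 1.92 -9.06 -0.41] gap 21.1 58.9
t 27.5 p [595.41 -24.54 145.91] yaw 103.71 z [ 0.0021 -0.004  -1.    ] F [ 1.42 -9.97 -1.85] gap 21.4 58.9
```

```bash
python3 -m creep '[{"turn":[0,0,0],"travel":[-0.001,0,0],"fingers":0.0},{"turn":[0,0,0],"travel":[-0.001,0,0],"fingers":0.0},{"turn":[0,0,0],"travel":[-0.001,0,0],"fingers":0.0},{"turn":[0,0,0],"travel":[-0.001,0,0],"fingers":0.0},{"turn":[0,0,0],"travel":[-0.0008,0,0],"fingers":0.0},{"turn":[0,0,0],"travel":[0,0,0.0007],"fingers":0.0},{"turn":[0,0,0],"travel":[0,0,0.0006],"fingers":0.0},{"turn":[0,0,0],"travel":[0,0,0],"fingers":0.0}]' >/dev/null
python3 go.py
```

```text
t 28.5 p [595.88 -26.94 144.25] yaw 103.69 z [ 3.e-04  3.e-04 -1.e+00] F [ 0.37 -3.96  0.85] gap 21.1 59.2
```

```bash
python3 -m creep '[{"turn":[0,0,0],"travel":[-0.0005,0,0],"fingers":0.0},{"turn":[0,0,0],"travel":[-0.0004,0,0],"fingers":0.0},{"turn":[0,0,0],"travel":[0,0,0.0005],"fingers":0.0},{"turn":[0,0,0],"travel":[0,0,0],"fingers":0.0},{"turn":[0,0,0],"travel":[0,0,0],"fingers":0.0},{"turn":[0,0,0],"travel":[0,0,0],"fingers":0.0},{"turn":[0,0,0],"travel":[0,0,0],"fingers":0.0},{"turn":[0,0,0],"travel":[0,0,0],"fingers":0.0}]' >/dev/null
python3 go.py
```

```text
t 29.5 p [595.9  -27.82 143.44] yaw 103.69 z [-1.e-04  3.e-04 -1.e+00] F [-0.39 -0.41  0.71] gap 21.3 59.1
```

Force is nearly zero and the tip is at the ring. I'll release and lift straight up.

```bash
python3 -m creep '[{"turn":[0,0,0],"travel":[0,0,0],"fingers":0.024},{"turn":[0,0,0],"travel":[0,0,0],"fingers":0.028},{"turn":[0,0,0],"travel":[0,0,0],"fingers":0.034},{"turn":[0,0,0],"travel":[0,0,0],"fingers":0.042},{"turn":[0,0,0],"travel":[0,0,0],"fingers":0.05},{"turn":[0,0,0],"travel":[0,0,0],"fingers":0.06},{"turn":[0,0,0],"travel":[0,0,0],"fingers":0.06},{"turn":[0,0,0],"travel":[0,0,0],"fingers":0.06}]' >/dev/null
python3 go.py
python3 -m creep '[{"turn":[0,0,0],"travel":[0,0,-0.005],"fingers":0.06},{"turn":[0,0,0],"travel":[0,0,-0.015],"fingers":0.06},{"turn":[0,0,0],"travel":[0,0,-0.02],"fingers":0.06},{"turn":[0,0,0],"travel":[0,0,-0.02],"fingers":0.06},{"turn":[0,0,0],"travel":[0,0,-0.02],"fingers":0.06},{"turn":[0,0,0],"travel":[-0.03,0,-0.02],"fingers":0.06},{"turn":[0,0,0],"travel":[-0.04,0,0],"fingers":0.06},{"turn":[0,0,0],"travel":[-0.04,0,0],"fingers":0.06}]' >/dev/null
python3 go.py
python3 - <<'E'
import pickle; from h import *; from rig import vision
t,s=vision.read_camera("top"),vision.read_camera("scene")
cv2.imwrite("pics/i.png",np.vstack([crop(t,170,175,110,60,5),crop(s,290,165,110,60,5)]))
E
```

```text
t 30.5 p [595.96 -27.95 143.46] yaw 103.69 z [ 0.e+00  1.e-04 -1.e+00] F [-0.75  0.11 -0.44] gap 60.0 0.0
t 31.5 p [ 622.92 -135.85  246.41] yaw 103.74 z [ 0.0036 -0.0013 -1.    ] F [ 0.34  0.81 -1.04] gap 59.6 0.0
```

View pics/i.png

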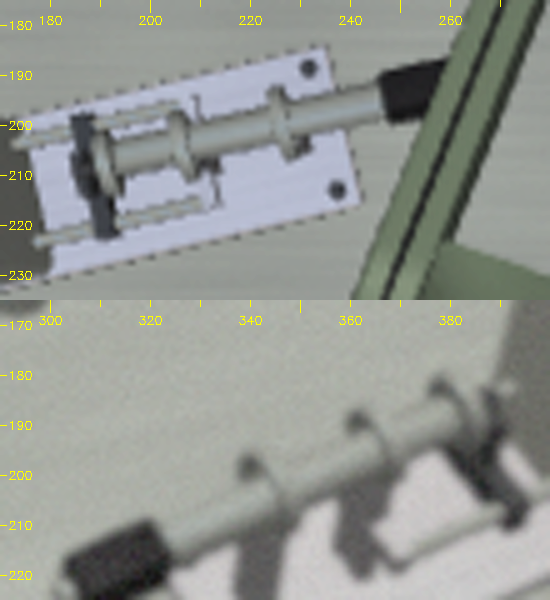

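The plunger lies in both collars with its tip against the ring at (193,206) in the top view. The robot is clear of everything. I'll let it settle for one call and hand in.

```bash
python3 -m creep '[{"turn":[0,0,0],"travel":[0,0,0],"fingers":0.06},{"turn":[0,0,0],"travel":[0,0,0],"fingers":0.06},{"turn":[0,0,0],"travel":[0,0,0],"fingers":0.06},{"turn":[0,0,0],"travel":[0,0,0],"fingers":0.06},{"turn":[0,0,0],"travel":[0,0,0],"fingers":0.06},{"turn":[0,0,0],"travel":[0,0,0],"fingers":0.06},{"turn":[0,0,0],"travel":[0,0,0],"fingers":0.06},{"turn":[0,0,0],"travel":[0,0,0],"fingers":0.06}]' >/dev/null
python3 -c "from rig import manip; print(manip.finish_job())"
```

```text
the job is handed in; nothing more can be done
None
```

The plunger went through both collars, was pressed on the stop ring at about 10 N for over a second, and was eased off and released with its tip against the ring; the job was handed in at about 33 s, with no verdict returned.

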